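Throttle the feed and take off a mist-nozzle cap of unknown thread hand

TASK

The mist head with the orange cap on this seedling-bench manifold is clogged and has to be flushed: turn the red T-handle of the feed valve to half open (45 degrees, midway between along the pipe and across it) while the caps are still on, then unscrew the orange cap and lift it off its spigot. Nobody knows which way its thread runs, so try loosening it one way and, if it will not turn, the other way. Finish still holding the cap upright in the gripper, well clear above its spigot (5 cm or more higher than it sat), with the valve still half open; leave the blue cap screwed on and do not shift the tray, the tub or the pot.

Things in the scene. Friction and masses are not known exactly. Their poses are not given: they have to be found in the camera images.
- manifold: fixed mist manifold: grey pipe (32 mm thick, axis 50 mm above the table) on a white board 120 x 430 x 12 mm. Origin under the board's centre, on the table; y along the pipe, z up. At x = 0 it carries the feed valve (y = -135 mm) and two mist heads (y = 0 and y = +130 mm)
- head_0 (a point): middle mist head (y = 0): centre of the black flange the cap sits on, 44 mm across, 85 mm above the table; a 24 mm tall threaded spigot stands on it, hidden in the cap. The orange cap is on this or on the other head, the blue cap on the remaining one
- head_1 (a point): the other mist head (y = +130 mm), built the same. One head's spigot has a right-hand thread (cap loosens counter-clockwise seen from above), the other's a left-hand thread (cap loosens clockwise); which is which changes and cannot be seen
- valve (a joint): feed valve angle, rad: 0 = fully open, T-handle along the pipe (manifold y axis); grows clockwise seen from above to pi/2 = shut, handle across the pipe; half open = 0.785. Hard stops at both ends; stiff (about 0.2 N m), stays where it is left
- valve_grip (a point): centre of the red T-handle's grip bar, on the valve's turning axis, 103 mm above the table. The bar is 70 mm long (its y axis, turns with the handle), 12 mm thick (its x axis) and 26 mm tall (90 to 116 mm above the table); below it the valve body's top is at 77 mm at most
- cap_orange: orange mist-nozzle cap. Origin at the centre of its open underside, z up, 85 mm above the table when screwed on; its x axis then lies along the manifold's x axis within 3 degrees and turns with the cap. Wrong way: hard stop within 6 degrees. Right way: it turns easily, rises 2 mm and can be lifted off after 65 to 115 degrees; another stop at about 125
- cap_orange_mid (a point): centre of the orange cap's round skirt, half-way up, 15 mm above its underside (100 mm above the table when screwed on). The skirt is a ribbed cylinder 42 mm across, 30 mm tall, to be gripped across any diameter; a nozzle with a wire bridge stands 16 mm higher on top. About 30 to 70 g. Until unscrewed, the thread holds it down
- cap_blue_mid (a point): centre of the blue cap's skirt, same shape and size as the orange cap; leave it screwed on. Its x axis lies across the pipe at the start
- tub_mid (a point): round green and orange tub, 74 mm across, 52 mm tall, loose; centre half-way up; leave it alone
- pot_mid (a point): small clay pot with a seedling, 76 mm across, pot 65 mm tall, leaves to about 105 mm; centre half-way up; leave it alone
- plug_tray: black plug tray with seedlings, 150 x 270 mm, 45 mm tall, leaves to 70 mm, loose, 1.2 kg; origin under its centre; leave it alone
Things that resemble listed ones, but are neither listed nor needed, are in the scene too. What is meant by the cap_orange is not grey, turquoise or yellow, and is the smaller of those in its own colour.

How it is judged (in metres and radians):
On the way, in this order (a step that is already met when the one before it is completed fails the run):
1. feed valve set to half open with the orange cap still on (value of joint valve between 0.645 and 0.925 rad and z of cap_orange_mid in the frame of manifold below 0.106 m), for 0.3 s.
2. orange cap unscrewed and raised off its spigot in the fingers (z of cap_orange_mid in the frame of manifold above 0.125 m and contact force between the fingers and cap_orange above 1 N), for 0.2 s.
At the end, for the whole second after the job is handed in: Orange cap held still in the fingers, upright (within 20 deg), 45 mm or more above where it sat, off the manifold; valve at 45 deg within 8; blue cap still on (moved under 5 mm, turned under 17 deg); tub, pot and tray moved under 20 mm (value of joint valve between 0.645 and 0.925 rad and z of cap_orange_mid in the frame of manifold above 0.145 m and angle between cap_orange_mid's own z axis and vertical below 0.35 rad and contact force between the fingers and cap_orange above 1 N and contact force between manifold and cap_orange below 0.5 N and linear speed of cap_orange below 0.03 m/s and distance of cap_blue_mid from where it was at the start of the episode below 0.005 m and angle between the x axis of cap_blue_mid and the x axis of manifold, either way round below 0.3 rad and distance of each of tub_mid, pot_mid, plug_tray from where it was at the start of the episode below 0.02 m); the arm keeps its last pose, push and grip.
It fails at once if the blue cap is loosened or knocked (distance of cap_blue_mid from where it was at the start of the episode above 0.006 m or angle between the x axis of cap_blue_mid and the x axis of manifold, either way round above 0.35 rad).
It fails at once if the tray, the tub or the pot is shifted (distance of any of tub_mid, pot_mid, plug_tray from where it was at the start of the episode above 0.025 m).
It also fails if it takes over 61 s, if anything falls off the work surface, if the arm or the gripper's body presses on something with over 40 N, if the wrist force passes 120 N, or if a joint passes its speed limit or range.

ROBOT

A 6-joint arm with a two-finger parallel gripper is mounted at the origin on the work surface. World frame = base frame: x ahead of the robot, y to its left, z up, the work surface at z = 0. Lengths are in m, angles in degrees, forces in N, time in s.
With the tool pointing down it reaches from about 0.375 to 0.9 m from the base axis. Payload 3.1 kg.
Tool frame: the origin (TCP) lies on the centre line of the jaws, within the pads' length; the fingertips stand 17 mm ahead of it and the grasp point (between the pads) lies 2 mm behind it; y points along the fingers, x is the direction in which the jaws open and shut, and the axes are right-handed (so a half turn about y gives the same grasp; the last joint's range is limited). The gripper opens to 87 mm and grips with 3 to 60 N. Pads are 19 mm wide; open, the fingers measure 117 mm over their backs; the gripper's body (75 mm by 190 mm) begins 51 mm behind the grasp point.
Start: joints at [53.085, 30.224, 82.088, -0, 67.689, -10.227], TCP at [0.281, 0.558, 0.24] pointing down, gripper open.
Joint ranges: [-176.69, 176.69], [-43.24, 126.21], [12.49, 139.97], [-82, 262], [0, 151.66], [-163.58, 163.58]. Speed limits (degrees/s): [159.86, 159.86, 180, 180, 180, 180].

INTERFACE

Orientations are given as a 3x3 rotation matrix whose columns are the frame's x, y, z axes.
In Python, from rig import read_state, capture, camera_info, hand_in, trace, tip_of gives the robot as it stands.
- The arm moves only by the tool jog_arm, never from a script. Its argument "steps" is a list of rows, each an object with "fingers": the opening in per cent of the stroke, from 0 (shut) to 100 (fully open); "delta_pos": the shift along the world's x, y, z in mm, a list of three; "turn": the turn about the world's z in degrees. A call has 1 to 20 rows; each row is the pose to reach, as a shift and turn from the pose commanded when the call began; what a row does not reach only later rows make up. A row lasts 1/12 s, in which the tool goes at most 41.7 mm and 7.16 degrees, less where a joint would pass 70% of its speed; a pose out of reach is approached as far as the arm can. A call with a gripper value outside its range is refused whole. The fingers move at their own pace and stop on an object; the grip force is fixed at half the most. Time passes only in rows, so rows that repeat a pose let the fingers close. It gives the time, the measured TCP pose, the force and the opening at its end, in the units of the state.
- read_state(): the state, without advancing time (a new reading comes with each control period).
- capture(name): name is "side" or "top" or "wrist"; returns the picture (480x640x3 uint8, red, green, blue); there is no depth.
- camera_info(name): a dict with "fov_y" (degrees; the focal length in pixels is half the picture's height over the tangent of half this angle, whatever the lens; pixels are square), "cx", "cy" (the principal point, pixels), "view" (4x4, takes a point from world to camera coordinates); the wrist camera has in their place "tool_from_camera" (4x4, takes a point from camera to tool coordinates, whose origin is the TCP and whose axes are the tool frame's). Camera axes: x right, y down, z forward; pixel columns grow to the right and rows downward; lengths in m; the calibration is good to about 2 mm. A picture is of the moment at which its call begins: read the wrist's pose just before it. camera_info takes no time and is no camera call.
- hand_in(): hands the job in, once; it reports no verdict.
Trained networks look in the newest picture that a camera, given by its name, has taken for a name from the list of things; names that differ only in an ending like _2 or _b are one class to them, and where a whole thing is asked for, a point or a joint stands for the part that bears it (a point fixed in the world has none). Each returns a list of dicts, best first, with "confidence" (0 to 1); they miss things now and then, are a little off and sometimes report something else, mostly with a low value. They report only what shows in the picture. A call takes as long as a camera call. They do not tell look-alikes from the thing itself.
- trace(target, camera): "mask" (480x640 bool, what is visible of it).
- tip_of(target, camera): "position" ([x, y, z] in m, in world coordinates, good to about 4 mm: a listed point, or the origin of a listed thing).
The state is a dict: "time_s": time; "joint_positions": joint angles; "qvel": joint speeds; "tau": joint torques, N m; "position": TCP position; "tcp_rot": TCP orientation; "force": force on the tool from outside, world axes, zero at the start; "moment": the same for the moment, N m; "opening": opening from 0.0 (shut) to 1.0 (fully open).
Only numpy, scipy, OpenCV 4.12 (cv2) and the standard library are available. Lean on these libraries where they do the work, as an engineer would, in place of code of your own. Each camera call takes 0.05 s, during which the arm holds its last target.

## Working session

There is one attempt and no reset: what is moved stays moved. The work goes in short steps, Python scripts to look and compute and a tool call to move; the robot and the scene stay as the last step left them, time stands still between calls to the robot, and variables do not carry over. Pictures are saved under pics/ and viewed, and the job is handed in when it is done.

Besides the shell and the picture viewer there is one more tool, called after ">>>" as a command line: name --argument value ..., lists and objects as JSON in quotes. jog_arm: Moves the arm, as the interface text tells. Its arguments: {"type":"object","properties":{"steps":{"type":"array","items":{"type":"object","properties":{"fingers":{"type":"number"},"delta_pos":{"type":"array","items":{"type":"number"}},"turn":{"type":"number"}}}}},"required":["steps"]}

```bash
mkdir -p pics; ls; python3 - <<'E'
from rig import *
import cv2
s=read_state();print(s)
for n in ("side","top","wrist"):
    im=capture(n);cv2.imwrite(f"pics/{n}0.png",im[:,:,::-1]);print(n,camera_info(n))
    for t in ["manifold","cap_orange","cap_blue_mid","valve_grip","cap_orange_mid","head_0","head_1","tub_mid","pot_mid","plug_tray"]:
        try:
            if n!="wrist": print(t,[(d["position"],round(d["confidence"],2)) for d in tip_of(t,n)][:4])
        except Exception as e: print(t,e)
print(read_state()["time_s"])
E
```

```text
pics
{'time_s': 0.0, 'joint_positions': array([ 5.30839646e+01,  3.02783373e+01,  8.21568495e+01, -2.90329826e-03,
        6.76886422e+01, -1.02263298e+01]), 'qvel': array([-0.05291136, -0.00082217,  0.01130299,  0.04264099, -0.0489347 ,
        0.05108362]), 'tau': array([-2.07718144e-04, -4.40035880e+01, -1.76592118e+01,  6.30984502e-02,
        5.80968847e-02, -1.47742462e-04]), 'position': array([0.28027305, 0.55785028, 0.23857576]), 'tcp_rot': array([[ 4.49139899e-01, -1.26064556e-03, -8.93460554e-01],
       [ 8.93458892e-01, -1.75609102e-03,  4.49141542e-01],
       [-2.13520635e-03, -9.99997663e-01,  3.37604437e-04]]), 'force': array([ 0.58239047, -0.36573139, -0.07246886]), 'moment': array([-0.01056307,  0.0223746 , -0.00870917]), 'opening': 0.9984174643331364}
side {'fov_y': 55.872456377178295, 'cx': 320.8290394536342, 'cy': 248.06940286513338, 'view': array([[ 0.99887614, -0.0453748 , -0.01369626, -0.51836866],
       [-0.04379358, -0.77304809, -0.63283393,  0.13246036],
       [ 0.01812685,  0.63272252, -0.77416641,  0.86903182],
       [ 0.        ,  0.        ,  0.     
[... 1688 characters left out ...]
87), ([0.5239, 0.087, -0.0004], 0.67)]
head_1 [([0.5762, 0.2083, 0.0887], 0.87), ([0.5239, 0.087, -0.0004], 0.67)]
tub_mid [([0.5668, -0.0991, 0.0225], 0.55)]
pot_mid [([0.4478, 0.192, 0.0346], 0.93)]
plug_tray [([0.7127, 0.0707, -0.0021], 0.67)]
wrist {'fov_y': 62.393627552287825, 'cx': 325.8599605650016, 'cy': 242.20328573904035, 'tool_from_camera': array([[ 9.99999935e-01, -1.43349968e-04, -3.30592598e-04,
        -1.68540452e-05],
       [ 2.76634966e-04, -2.82480648e-01,  9.59272957e-01,
        -1.45481158e-01],
       [-2.30897760e-04, -9.59272987e-01, -2.82480590e-01,
         7.79963683e-02],
       [ 0.00000000e+00,  0.00000000e+00,  0.00000000e+00,
         1.00000000e+00]])}
1.15
```

View pics/side0.png

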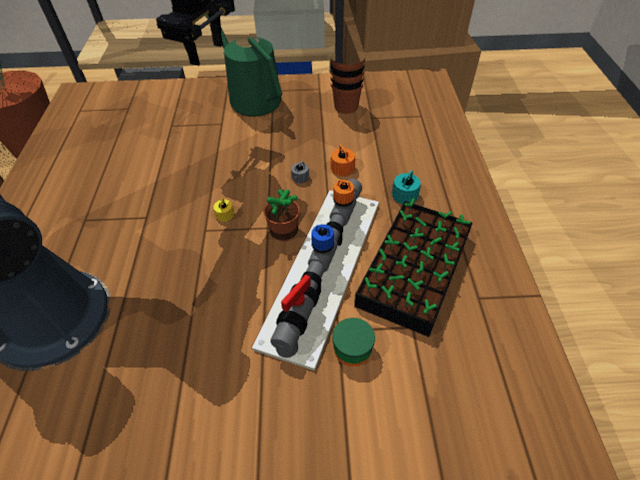

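View pics/top0.png

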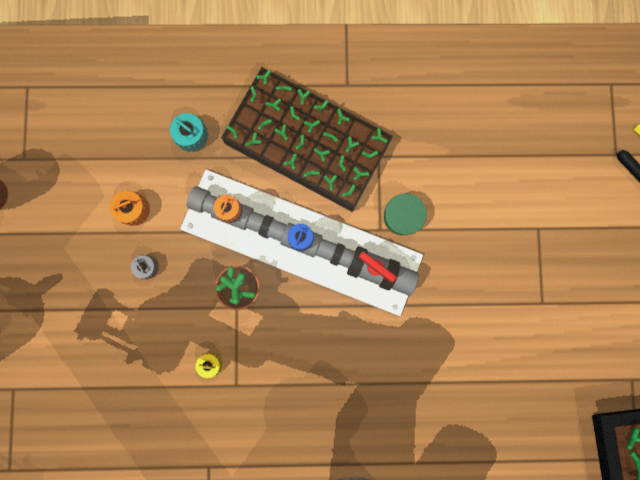

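The orange candidates in the top view are (228,207), on the manifold and smaller, and (128,208), which is loose on the table and bigger. The one on the manifold fits the description. Next I'll crop it to confirm and measure the handle angle.

```bash
cat > h.py <<'E'
import numpy as np,cv2
from rig import *
def ray(n,uv,z):
    c=camera_info(n);f=240/np.tan(np.radians(c["fov_y"]/2));V=c["view"]
    d=np.array([(uv[0]-c["cx"])/f,(uv[1]-c["cy"])/f,1]);R=V[:3,:3];o=-R.T@V[:3,3];w=R.T@d
    return o+w*(z-o[2])/w[2]
def red(n,im,z=0.116):
    hsv=cv2.cvtColor(im,cv2.COLOR_RGB2HSV);h=hsv[...,0]
    return (((h<5)|(h>172))&(hsv[...,1]>190)&(hsv[...,2]>90)).astype(np.uint8)
E
python3 - <<'E'
from h import *
im=capture("top")
m=red("top",im); n,l,st,c=cv2.connectedComponentsWithStats(m);i=1+st[1:,4].argmax();print(st[i],c[i])
ys,xs=np.nonzero(l==i)
P=np.array([ray("top",(x,y),0.116)[:2] for x,y in zip(xs,ys)])
(r)=cv2.minAreaRect((P*1000).astype(np.float32));print(r,cv2.boxPoints(r))
w,v=np.linalg.eigh(np.cov(P.T));a=v[:,1]*np.sign(v[1,1]);print("bar from y to x",np.degrees(np.arctan2(*a)),P.mean(0))
for nm in["top","side"]:
  im=capture(nm)
  for t in["valve_grip","cap_orange_mid","cap_blue_mid"]:
    for _ in range(1):
        print(nm,t,[(d["position"],round(d["confidence"],2)) for d in tip_of(t,nm)])
im=capture("top")
cr=cv2.resize(im[150:310,80:430],None,fx=2.25,fy=2.25,interpolation=cv2.INTER_CUBIC);cv2.imwrite("pics/crop1.png",cr[:,:,::-1])
E
```

```text
[374 262  22  19  96] [385.55208333 272.36458333]
((468.20166015625, -49.57225799560547), (40.520179748535156, 10.393587112426758), 52.39845657348633) [[451.72235  -62.452873]
 [459.9569   -68.79469 ]
 [484.68097  -36.691643]
 [476.4464   -30.349823]]
bar from y to x 39.159171794138615 [ 0.46713168 -0.05212596]
top valve_grip [([0.4805, -0.0346, 0.1026], 0.89)]
top cap_orange_mid [([0.7311, 0.2884, 0.0185], 0.97), ([0.4839, 0.3697, 0.0134], 0.82), ([0.3132, 0.2468, 0.0149], 0.61), ([0.586, 0.3943, 0.021], 0.56)]
top cap_blue_mid [([0.5214, 0.0896, 0.0846], 0.23)]
side valve_grip [([0.4716, -0.0388, 0.1063], 0.97)]
side cap_orange_mid [([0.5888, 0.395, 0.0197], 0.9), ([0.4868, 0.3688, 0.0178], 0.9), ([0.3111, 0.2502, 0.0122], 0.86), ([0.574, 0.2061, 0.0994], 0.72), ([0.7272, 0.2921, 0.0219], 0.57)]
side cap_blue_mid [([0.5223, 0.0886, 0.0977], 0.71)]
```

View pics/crop1.png

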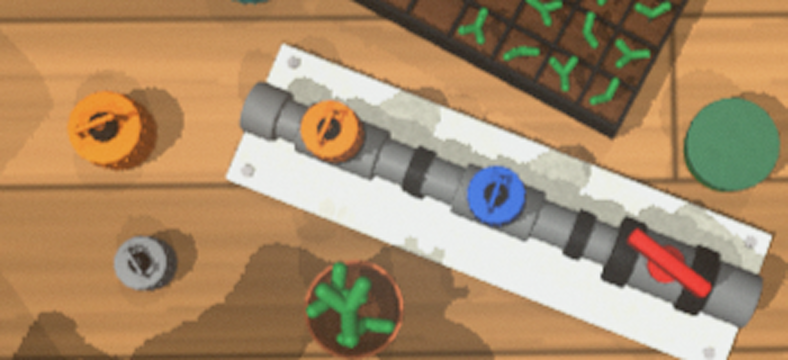

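The enlarged crop shows the manifold's orange cap at top (228,207), visibly smaller than the loose orange one at (128,208), so it is the target. The red bar is at about (377,267) and my red mask only caught part of it. I'll redo the fit.

```bash
cat >> h.py <<'E'
def redbar(im,box=(330,230,430,310)):
    x0,y0,x1,y1=box
    I=im.astype(int);m=((I[...,0]>110)&(I[...,0]>2.2*I[...,1])&(I[...,0]>2*I[...,2]));k=np.zeros_like(m);k[y0:y1,x0:x1]=1
    return (m&k).astype(np.uint8)
E
python3 - <<'E'
from h import *
im=capture("top")
m=redbar(im)
ys,xs=np.nonzero(m);print(len(xs),xs.min(),xs.max(),ys.min(),ys.max())
# bright top face only
V=im.max(2); print(np.percentile(V[m>0],[5,25,50,75,95]))
for z in (0.116,):
  P=np.array([ray("top",(x,y),z)[:2] for x,y in zip(xs,ys)])
  r=cv2.minAreaRect((P*1000).astype(np.float32));print(r);print(cv2.boxPoints(r))
big=cv2.resize(np.hstack([im[230:310,330:430],np.repeat(m[230:310,330:430,None]*255,3,2)]),None,fx=4,fy=4,interpolation=0);cv2.imwrite("pics/bar.png",big[:,:,::-1])
# board
t=trace("manifold","top");mm=t[0]["mask"].astype(np.uint8);print(t[0]["confidence"])
w=((im.min(2)>150)).astype(np.uint8);w[:160]=0
c=max(cv2.findContours(cv2.morphologyEx(mm,cv2.MORPH_OPEN,np.ones((3,3))),0,1)[0],key=cv2.contourArea)[:,0]
P=np.array([ray("top",p,0.012)[:2] for p in c]);r=cv2.minAreaRect((P*1000).astype(np.float32));print("board",r)
b=cv2.boxPoints(cv2.minAreaRect(c.astype(np.float32)));print(b)
E
```

```text
422 359 395 251 281
[143.05 187.   226.5  235.   236.  ]
((474.7709655761719, -37.28047561645508), (68.68379211425781, 24.392715454101562), 46.025333404541016)
[[442.14893  -53.526093]
 [459.70306  -70.46294 ]
 [507.393    -21.034859]
 [489.83887   -4.098015]]
0.95
board ((527.5082397460938, 86.20462036132812), (448.29083251953125, 122.42449951171875), 67.93394470214844)
[[175.10895 228.1361 ]
 [199.72638 165.86856]
 [428.2016  256.19598]
 [403.58417 318.46353]]
```

View pics/bar.png

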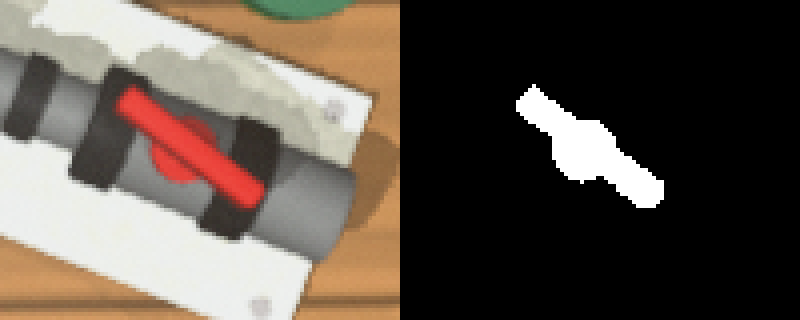

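```bash
cat >> h.py <<'E'
def bar(im,thr=222,**k):
    m=redbar(im,**k)*(im.max(2)>thr).astype(np.uint8)
    ys,xs=np.nonzero(m);P=np.array([ray("top",(x,y),.116)[:2] for x,y in zip(xs,ys)])
    r=cv2.minAreaRect((P*1000).astype(np.float32));w,v=np.linalg.eigh(np.cov(P.T));a=v[:,1]*np.sign(v[1,1])
    return len(xs),np.degrees(np.arctan2(*a)),P.mean(0),r
E
python3 - <<'E'
from h import *
im=capture("top")
for t in(210,222,230):print(bar(im,t))
# orange & blue cap centers on pipe
for nm,lo,hi in(("o",(8,150,120),(18,255,255)),("b",(105,150,80),(125,255,255))):
    m=cv2.inRange(cv2.cvtColor(im,cv2.COLOR_RGB2HSV),lo,hi);k=np.zeros_like(m);k[185:255,205:320]=1
    n,l,st,c=cv2.connectedComponentsWithStats(m*k);i=1+st[1:,4].argmax();u=st[i]
    cc=max(cv2.findContours((l==i).astype(np.uint8),0,1)[0],key=len)
    e=cv2.minEnclosingCircle(cc);print(nm,u,e,ray("top",e[0],.11))
E
```

```text
(267, np.float64(37.7879402085622), array([ 0.47550527, -0.03801828]), ((472.7347412109375, -35.88014221191406), (66.93394470214844, 19.119617462158203), 51.693382263183594))
(231, np.float64(37.70473042106443), array([ 0.47551331, -0.03814817]), ((472.8653259277344, -36.054935455322266), (65.04679870605469, 17.546030044555664), 52.40158462524414))
(176, np.float64(38.24681140787123), array([ 0.476501  , -0.03827549]), ((472.6549377441406, -35.81911849975586), (64.37213134765625, 16.93854331970215), 51.69743347167969))
o [214 195  26  27 484] ((226.67874145507812, 207.51449584960938), 13.572265625) [0.57597731 0.20567236 0.11      ]
b [288 224  25  25 386] ((299.9800109863281, 236.33999633789062), 12.475504875183105) [0.52742923 0.08583908 0.11      ]
```

>>> jog_arm --steps '[{"delta_pos":[97,-298,-20],"turn":-50,"fingers":60},{"delta_pos":[97,-298,-20],"turn":-50,"fingers":60},{"delta_pos":[97,-298,-20],"turn":-50,"fingers":60},{"delta_pos":[97,-298,-20],"turn":-50,"fingers":60},{"delta_pos":[97,-298,-20],"turn":-50,"fingers":60},{"delta_pos":[97,-298,-20],"turn":-50,"fingers":60},{"delta_pos":[97,-298,-20],"turn":-50,"fingers":60},{"delta_pos":[97,-298,-20],"turn":-50,"fingers":60},{"delta_pos":[195,-596,-40],"turn":-101,"fingers":60},{"delta_pos":[195,-596,-40],"turn":-101,"fingers":60},{"delta_pos":[195,-596,-40],"turn":-101,"fingers":60},{"delta_pos":[195,-596,-40],"turn":-101,"fingers":60},{"delta_pos":[195,-596,-40],"turn":-101,"fingers":60},{"delta_pos":[195,-596,-40],"turn":-101,"fingers":60},{"delta_pos":[195,-596,-40],"turn":-101,"fingers":60},{"delta_pos":[195,-596,-40],"turn":-101,"fingers":60},{"delta_pos":[195,-596,-40],"turn":-101,"fingers":60},{"delta_pos":[195,-596,-40],"turn":-101,"fingers":60}]'

```text
time_s: 3.3
position: [0.476, -0.0389, 0.1995]
tcp_rot: [[0.79, -0.0, 0.614], [-0.614, 0.0, 0.79], [-0.0, -1.0, 0.0]]
force: [-0.2, -0.1, 0.4]
opening: 0.599
```

```bash
cat >> h.py <<'E'
def wray(s,uv,z):
    c=camera_info("wrist");f=240/np.tan(np.radians(c["fov_y"]/2));T=c["tool_from_camera"];R=s["tcp_rot"]
    o=R@T[:3,3]+s["position"];w=R@T[:3,:3]@np.array([(uv[0]-c["cx"])/f,(uv[1]-c["cy"])/f,1])
    return o+w*(z-o[2])/w[2]
E
python3 - <<'E'
from h import *
s=read_state();print(s["time_s"],s["position"],np.degrees(np.arctan2(s["tcp_rot"][1,0],s["tcp_rot"][0,0])))
im=capture("wrist");cv2.imwrite("pics/w1.png",im[:,:,::-1])
print([(d["position"],d["confidence"]) for d in tip_of("valve_grip","wrist")])
I=im.astype(int);m=((I[...,0]>110)&(I[...,0]>2.2*I[...,1])&(I[...,0]>2*I[...,2])).astype(np.uint8)
n,l,st,c=cv2.connectedComponentsWithStats(m)
for i in range(1,n):
    if st[i,4]>300: print(st[i],c[i],wray(s,c[i],.11))
E
```

```text
3.3 [ 0.4760104  -0.03886395  0.19946593] -37.851795115373655
[([0.4769, -0.041, 0.1069], 0.64)]
[ 305  197   41  113 2586] [324.59938128 251.20533643] [ 0.47649684 -0.03621132  0.11      ]
```

View pics/w1.png

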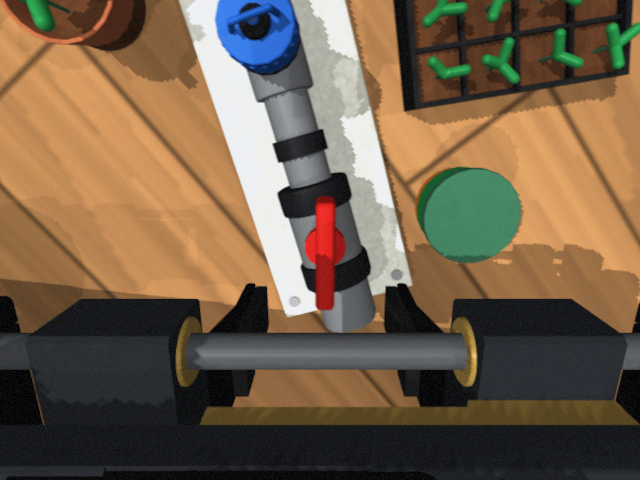

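The wrist view shows the red bar at (325,251), lined up with the finger plane and centred. I'll descend and grip it.

>>> jog_arm --steps '[{"delta_pos":[0,0,-35],"turn":0,"fingers":60},{"delta_pos":[0,0,-70],"turn":0,"fingers":60},{"delta_pos":[0,0,-96],"turn":0,"fingers":60},{"delta_pos":[0,0,-96],"turn":0,"fingers":60},{"delta_pos":[0,0,-96],"turn":0,"fingers":0},{"delta_pos":[0,0,-96],"turn":0,"fingers":0},{"delta_pos":[0,0,-96],"turn":0,"fingers":0},{"delta_pos":[0,0,-96],"turn":0,"fingers":0},{"delta_pos":[0,0,-96],"turn":0,"fingers":0},{"delta_pos":[0,0,-96],"turn":0,"fingers":0},{"delta_pos":[0,0,-96],"turn":0,"fingers":0},{"delta_pos":[0,0,-96],"turn":0,"fingers":0}]'

```text
time_s: 4.4
position: [0.4766, -0.0378, 0.1049]
tcp_rot: [[0.791, 0.003, 0.612], [-0.612, -0.001, 0.791], [0.003, -1.0, 0.001]]
force: [-0.3, 0.6, 7.6]
opening: 0.299
```

>>> jog_arm --steps '[{"fingers":0,"delta_pos":[0,0,0],"turn":0},{"fingers":0,"delta_pos":[0,0,0],"turn":0},{"fingers":0,"delta_pos":[0,0,0],"turn":0},{"fingers":0,"delta_pos":[0,0,0],"turn":0}]'

```text
time_s: 4.73
position: [0.4767, -0.0378, 0.1049]
tcp_rot: [[0.791, 0.003, 0.612], [-0.612, -0.001, 0.791], [0.003, -1.0, 0.001]]
force: [0.3, 1.5, 7.3]
opening: 0.302
```

```bash
python3 - <<'E'
from h import *
s=read_state();print(s["time_s"],s["position"],s["force"],s["moment"],s["opening"])
im=capture("wrist");cv2.imwrite("pics/w2.png",im[:,:,::-1])
im=capture("side");cv2.imwrite("pics/s2.png",cv2.resize(im[200:400,200:460],None,fx=3,fy=3)[:,:,::-1])
E
```

```text
4.7333 [ 0.47665125 -0.03776708  0.10488134] [0.29720029 1.46679229 7.27637689] [0.12326915 0.15300677 0.01110164] 0.3024520914899126
```

View pics/w2.png

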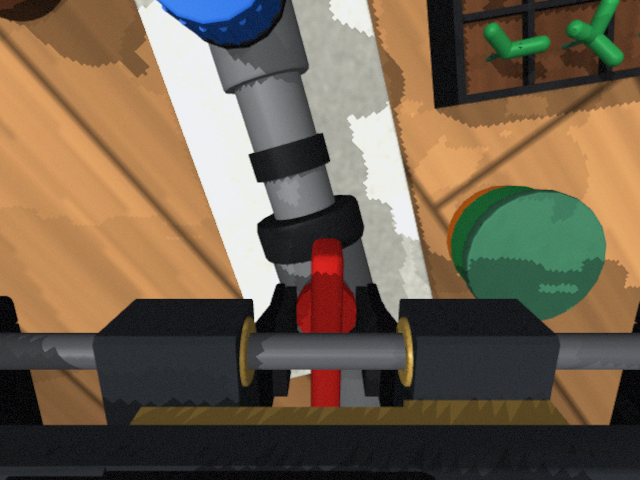

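View pics/s2.png

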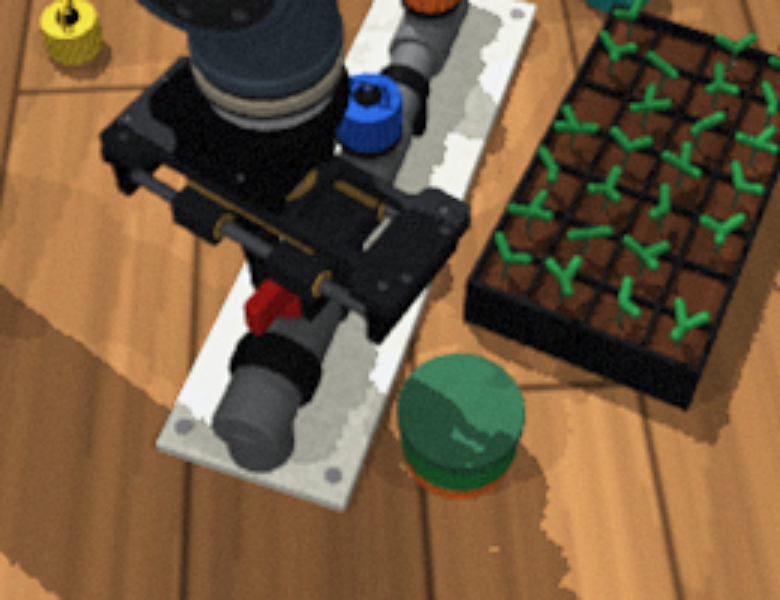

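The fingertips have closed on the red hub below the bar: the opening stopped at 26 mm. I'll open a little, rise 9 mm and grip the bar itself.

>>> jog_arm --steps '[{"fingers":40,"delta_pos":[0,0,0],"turn":0},{"fingers":40,"delta_pos":[0,0,0],"turn":0},{"fingers":40,"delta_pos":[0,0,9],"turn":0},{"fingers":40,"delta_pos":[0,0,9],"turn":0},{"fingers":0,"delta_pos":[0,0,9],"turn":0},{"fingers":0,"delta_pos":[0,0,9],"turn":0},{"fingers":0,"delta_pos":[0,0,9],"turn":0},{"fingers":0,"delta_pos":[0,0,9],"turn":0},{"fingers":0,"delta_pos":[0,0,9],"turn":0},{"fingers":0,"delta_pos":[0,0,9],"turn":0},{"fingers":0,"delta_pos":[0,0,9],"turn":0},{"fingers":0,"delta_pos":[0,0,9],"turn":0}]'

```text
time_s: 5.83
position: [0.4764, -0.0381, 0.1124]
tcp_rot: [[0.791, 0.001, 0.612], [-0.612, -0.001, 0.791], [0.001, -1.0, 0.0]]
force: [2.2, -3.0, -2.9]
opening: 0.131
```

It now grips the bar with an 11–12 mm opening. Turning clockwise.

>>> jog_arm --steps '[{"fingers":0,"delta_pos":[0,0,0],"turn":-4},{"fingers":0,"delta_pos":[0,0,0],"turn":-8},{"fingers":0,"delta_pos":[0,0,0],"turn":-12},{"fingers":0,"delta_pos":[0,0,0],"turn":-16},{"fingers":0,"delta_pos":[0,0,0],"turn":-20},{"fingers":0,"delta_pos":[0,0,0],"turn":-24},{"fingers":0,"delta_pos":[0,0,0],"turn":-28},{"fingers":0,"delta_pos":[0,0,0],"turn":-30},{"fingers":0,"delta_pos":[0,0,0],"turn":-30},{"fingers":0,"delta_pos":[0,0,0],"turn":-30},{"fingers":0,"delta_pos":[0,0,0],"turn":-30},{"fingers":0,"delta_pos":[0,0,0],"turn":-30}]'

```text
time_s: 6.83
position: [0.4768, -0.0387, 0.1125]
tcp_rot: [[0.381, 0.002, 0.925], [-0.925, -0.002, 0.381], [0.003, -1.0, 0.001]]
force: [2.1, -5.2, -4.0]
opening: 0.139
```

>>> jog_arm --steps '[{"fingers":60,"delta_pos":[0,0,0],"turn":0},{"fingers":60,"delta_pos":[0,0,0],"turn":0},{"fingers":60,"delta_pos":[0,0,0],"turn":0},{"fingers":60,"delta_pos":[0,0,0],"turn":0},{"fingers":60,"delta_pos":[0,0,35],"turn":0},{"fingers":60,"delta_pos":[0,0,70],"turn":0},{"fingers":60,"delta_pos":[0,0,87],"turn":0},{"fingers":60,"delta_pos":[0,0,87],"turn":0}]'

```text
time_s: 7.5
position: [0.4778, -0.0379, 0.2031]
tcp_rot: [[0.38, 0.008, 0.925], [-0.925, -0.002, 0.38], [0.005, -1.0, 0.006]]
force: [1.2, 0.4, -0.1]
opening: 0.581
```

```bash
python3 - <<'E'
from h import *
s=read_state();print(s["time_s"],s["position"],np.degrees(np.arctan2(s["tcp_rot"][1,0],s["tcp_rot"][0,0])),s["force"],s["joint_positions"])
im=capture("wrist");cv2.imwrite("pics/w3.png",im[:,:,::-1])
I=im.astype(int);m=((I[...,0]>110)&(I[...,0]>2.2*I[...,1])&(I[...,0]>2*I[...,2])).astype(np.uint8)
m[:150]=0
ys,xs=np.nonzero(m);r=cv2.minAreaRect(np.c_[xs,ys].astype(np.float32));print(r)
E
```

```text
7.5 [ 0.47782461 -0.03791345  0.20312566] -67.6604775225414 [ 1.20544245  0.41317375 -0.07101516] [-1.79354532e+01  2.20584999e+01  1.05111959e+02  1.82728769e-02
  5.23787802e+01  4.97130625e+01]
((323.59619140625, 257.51922607421875), (39.81157684326172, 104.72602081298828), 11.309932708740234)
```

View pics/w3.png

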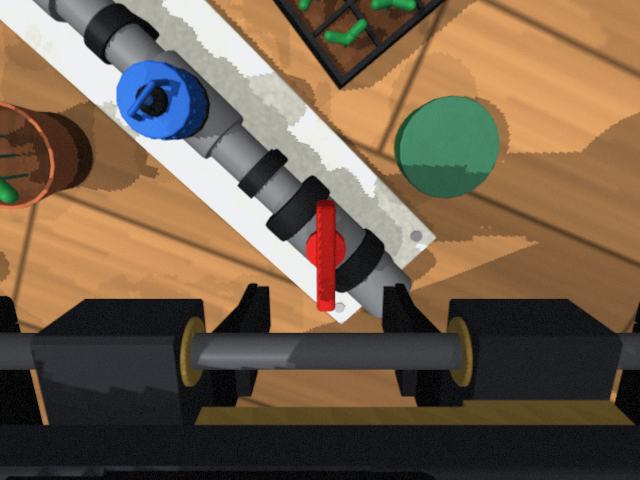

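>>> jog_arm --steps '[{"fingers":80,"delta_pos":[50,122,0],"turn":38},{"fingers":80,"delta_pos":[50,122,0],"turn":38},{"fingers":80,"delta_pos":[50,122,0],"turn":38},{"fingers":80,"delta_pos":[50,122,0],"turn":38},{"fingers":80,"delta_pos":[50,122,0],"turn":38},{"fingers":80,"delta_pos":[99,245,0],"turn":76},{"fingers":80,"delta_pos":[99,245,0],"turn":76},{"fingers":80,"delta_pos":[99,245,0],"turn":76},{"fingers":80,"delta_pos":[99,245,0],"turn":76},{"fingers":80,"delta_pos":[99,245,0],"turn":76},{"fingers":80,"delta_pos":[99,245,0],"turn":76},{"fingers":80,"delta_pos":[99,245,0],"turn":76},{"fingers":80,"delta_pos":[99,245,0],"turn":76},{"fingers":80,"delta_pos":[99,245,0],"turn":76}]'

```text
time_s: 8.72
position: [0.5739, 0.2072, 0.1985]
tcp_rot: [[0.99, -0.002, -0.143], [0.143, -0.0, 0.99], [-0.002, -1.0, 0.0]]
force: [-0.2, -0.1, -0.2]
opening: 0.803
```

```bash
python3 - <<'E'
from h import *
s=read_state();print(s["time_s"],s["position"],np.degrees(np.arctan2(s["tcp_rot"][1,0],s["tcp_rot"][0,0])),s["joint_positions"])
im=capture("wrist");cv2.imwrite("pics/w4.png",im[:,:,::-1])
m=cv2.inRange(cv2.cvtColor(im,cv2.COLOR_RGB2HSV),(6,150,120),(18,255,255));n,l,st,c=cv2.connectedComponentsWithStats(m)
for i in range(1,n):
    if st[i,4]>800:
        cc=max(cv2.findContours((l==i).astype(np.uint8),0,1)[0],key=len);e=cv2.minEnclosingCircle(cc);print(st[i],e,wray(s,e[0],.11))
print([(d["position"],d["confidence"]) for d in tip_of("cap_orange_mid","wrist")])
im=capture("top");cv2.imwrite("pics/t4.png",im[:,:,::-1])
for t in(210,222):print(bar(im,t))
E
```

```text
8.7167 [0.57392416 0.20715597 0.19847958] 8.198847898994496 [9.36367107e+00 3.18574373e+01 8.65455773e+01 4.06907581e-03
 6.17249173e+01 1.16289272e+00]
[  96  175  105  102 1243] ((147.95359802246094, 225.8431396484375), 54.53586196899414) [0.4634194  0.21062086 0.11      ]
[ 294  216   69   75 3586] ((328.0, 253.270263671875), 37.39091873168945) [0.57437444 0.20892576 0.11      ]
[([0.3129, 0.2491, 0.0131], 0.9), ([0.5748, 0.2069, 0.1031], 0.88), ([0.7292, 0.2907, 0.0191], 0.69)]
(199, np.float64(66.6709236388543), array([ 0.47972861, -0.0385529 ]), ((478.41546630859375, -40.911964416503906), (65.52298736572266, 12.376912117004395), 25.564970016479492))
(48, np.float64(82.59657035228729), array([ 0.50207405, -0.02842882]), ((501.56756591796875, -28.764144897460938), (13.569074630737305, 9.69078254699707), 20.76382064819336))
```

View pics/w4.png

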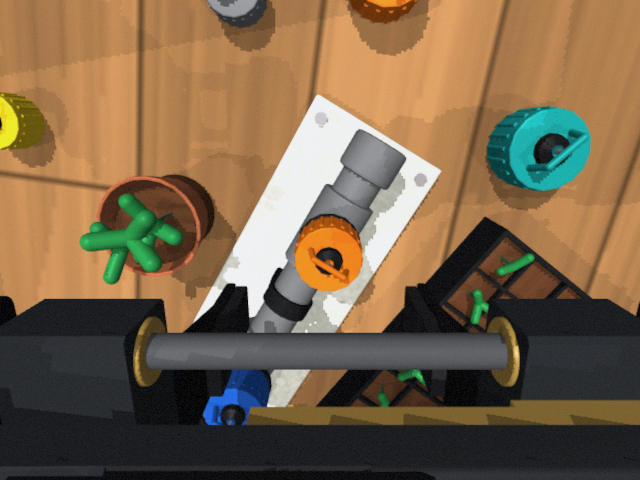

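View pics/t4.png

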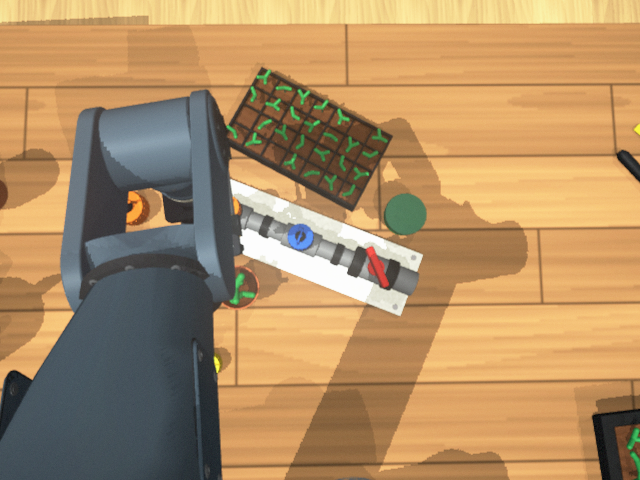

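The valve's top-view bar angle is 66.7° against the pipe's 22°, so it is at about 44.7°. In the wrist view the cap at (328,253) sits centred between the fingers. I'll descend and grip it.

>>> jog_arm --steps '[{"fingers":80,"delta_pos":[0,0,-35],"turn":0},{"fingers":80,"delta_pos":[0,0,-70],"turn":0},{"fingers":80,"delta_pos":[0,0,-92],"turn":0},{"fingers":80,"delta_pos":[0,0,-92],"turn":0},{"fingers":20,"delta_pos":[0,0,-92],"turn":0},{"fingers":20,"delta_pos":[0,0,-92],"turn":0},{"fingers":20,"delta_pos":[0,0,-92],"turn":0},{"fingers":20,"delta_pos":[0,0,-92],"turn":0},{"fingers":20,"delta_pos":[0,0,-92],"turn":0},{"fingers":20,"delta_pos":[0,0,-92],"turn":0},{"fingers":20,"delta_pos":[0,0,-92],"turn":0},{"fingers":20,"delta_pos":[0,0,-92],"turn":0}]'

```text
time_s: 9.87
position: [0.5754, 0.2076, 0.1089]
tcp_rot: [[0.989, 0.002, -0.145], [0.145, 0.0, 0.989], [0.002, -1.0, -0.0]]
force: [-0.3, -0.3, 7.4]
opening: 0.468
```

>>> jog_arm --steps '[{"fingers":20,"delta_pos":[0,0,1],"turn":2},{"fingers":20,"delta_pos":[0,0,1],"turn":4},{"fingers":20,"delta_pos":[0,0,1],"turn":6},{"fingers":20,"delta_pos":[0,0,1],"turn":8},{"fingers":20,"delta_pos":[0,0,1],"turn":10},{"fingers":20,"delta_pos":[0,0,1],"turn":12},{"fingers":20,"delta_pos":[0,0,1],"turn":12}]'

```text
time_s: 10.45
position: [0.575, 0.2078, 0.1089]
tcp_rot: [[0.939, 0.001, -0.344], [0.344, 0.002, 0.939], [0.001, -1.0, 0.001]]
force: [-0.2, -0.5, 0.7]
opening: 0.471
```

```bash
python3 - <<'E'
from h import *
s=read_state();print(s["time_s"],s["position"],np.degrees(np.arctan2(s["tcp_rot"][1,0],s["tcp_rot"][0,0])),s["force"],s["moment"],s["opening"])
E
```

```text
10.45 [0.57501589 0.20775389 0.10887531] 20.129066444695347 [-0.1905457  -0.4987446   0.70044024] [ 0.11545691  0.05386868 -0.8283381 ] 0.47076417535073634
```

The moment about z is −0.83 N·m, so it's blocked counter-clockwise. Trying clockwise.

>>> jog_arm --steps '[{"fingers":20,"delta_pos":[0,0,0],"turn":-4},{"fingers":20,"delta_pos":[0,0,0],"turn":-8},{"fingers":20,"delta_pos":[0,0,0],"turn":-12},{"fingers":20,"delta_pos":[0,0,0],"turn":-16},{"fingers":20,"delta_pos":[0,0,0],"turn":-20},{"fingers":20,"delta_pos":[0,0,0],"turn":-24},{"fingers":20,"delta_pos":[0,0,0],"turn":-28},{"fingers":20,"delta_pos":[0,0,0],"turn":-32}]'

```text
time_s: 11.12
position: [0.5755, 0.2076, 0.1093]
tcp_rot: [[0.979, 0.002, 0.205], [-0.205, -0.0, 0.979], [0.002, -1.0, 0.0]]
force: [0.0, -0.0, 3.5]
opening: 0.47
```

```bash
python3 - <<'E'
from h import *
s=read_state();print(s["time_s"],s["position"],np.degrees(np.arctan2(s["tcp_rot"][1,0],s["tcp_rot"][0,0])),s["force"],s["moment"],s["opening"])
E
```

```text
11.1167 [0.57554704 0.20756696 0.10925617] -11.850247715203206 [ 0.04844187 -0.03390958  3.50851501] [-0.06777732 -0.01314413  0.06663459] 0.46996556657884586
```

It turns freely clockwise (0.07 N·m). I'll continue.

>>> jog_arm --steps '[{"fingers":20,"delta_pos":[0,0,0],"turn":-6},{"fingers":20,"delta_pos":[0,0,0],"turn":-12},{"fingers":20,"delta_pos":[0,0,0],"turn":-18},{"fingers":20,"delta_pos":[0,0,0.5],"turn":-24},{"fingers":20,"delta_pos":[0,0,0.5],"turn":-30},{"fingers":20,"delta_pos":[0,0,0.5],"turn":-36},{"fingers":20,"delta_pos":[0,0,1],"turn":-42},{"fingers":20,"delta_pos":[0,0,1],"turn":-48},{"fingers":20,"delta_pos":[0,0,1],"turn":-54},{"fingers":20,"delta_pos":[0,0,1.5],"turn":-60},{"fingers":20,"delta_pos":[0,0,1.5],"turn":-66},{"fingers":20,"delta_pos":[0,0,1.5],"turn":-72},{"fingers":20,"delta_pos":[0,0,1.5],"turn":-78},{"fingers":20,"delta_pos":[0,0,1.5],"turn":-84},{"fingers":20,"delta_pos":[0,0,1.5],"turn":-88},{"fingers":20,"delta_pos":[0,0,1.5],"turn":-88}]'

```text
time_s: 12.45
position: [0.5764, 0.2067, 0.1105]
tcp_rot: [[-0.169, 0.004, 0.986], [-0.986, -0.001, -0.169], [0.001, -1.0, 0.004]]
force: [2.5, -3.6, 0.5]
opening: 0.467
```

```bash
python3 - <<'E'
from h import *
s=read_state();print(s["time_s"],s["position"],np.degrees(np.arctan2(s["tcp_rot"][1,0],s["tcp_rot"][0,0])),s["force"],s["moment"],s["opening"],s["joint_positions"])
E
```

```text
12.45 [0.57637318 0.20673756 0.11048401] -99.70937229671182 [ 2.50321662 -3.64955902  0.54829071] [-0.48488134 -0.38049305  0.04975684] 0.4674583856059094 [  9.33886754  38.67399113  90.11448862  -0.13607752  51.01116979
 109.13360313]
```

>>> jog_arm --steps '[{"fingers":20,"delta_pos":[0,0,2],"turn":0},{"fingers":20,"delta_pos":[0,0,4],"turn":0},{"fingers":20,"delta_pos":[0,0,6],"turn":0},{"fingers":20,"delta_pos":[0,0,6],"turn":0}]'

```text
time_s: 12.78
position: [0.5762, 0.2067, 0.1164]
tcp_rot: [[-0.166, 0.003, 0.986], [-0.986, -0.001, -0.166], [0.001, -1.0, 0.003]]
force: [3.5, -3.5, -0.7]
opening: 0.473
```

The lift force is only −0.7 N, so the cap is free. Lifting it off.

>>> jog_arm --steps '[{"fingers":20,"delta_pos":[0,0,8],"turn":0},{"fingers":20,"delta_pos":[0,0,16],"turn":0},{"fingers":20,"delta_pos":[0,0,24],"turn":0},{"fingers":20,"delta_pos":[0,0,32],"turn":0},{"fingers":20,"delta_pos":[0,0,40],"turn":0},{"fingers":20,"delta_pos":[0,0,48],"turn":0},{"fingers":20,"delta_pos":[0,0,56],"turn":0},{"fingers":20,"delta_pos":[0,0,64],"turn":0},{"fingers":20,"delta_pos":[0,0,72],"turn":0},{"fingers":20,"delta_pos":[0,0,80],"turn":0},{"fingers":20,"delta_pos":[0,0,80],"turn":0},{"fingers":20,"delta_pos":[0,0,80],"turn":0},{"fingers":20,"delta_pos":[0,0,80],"turn":0},{"fingers":20,"delta_pos":[0,0,80],"turn":0}]'

```text
time_s: 13.95
position: [0.5742, 0.2073, 0.1955]
tcp_rot: [[-0.168, -0.001, 0.986], [-0.986, -0.0, -0.168], [0.0, -1.0, -0.001]]
force: [-0.2, -0.2, 0.2]
opening: 0.473
```

```bash
python3 - <<'E'
from h import *
s=read_state();print(s["time_s"],s["position"],s["force"],s["moment"],s["opening"],s["qvel"].round(2))
for n in("side","wrist","top"):
    im=capture(n)
    cv2.imwrite(f"pics/{n}9.png",im[:,:,::-1])
    print(n,[(np.round(d["position"],3),d["confidence"]) for d in tip_of("cap_orange_mid",n)])
    if n!="wrist":
        for t in("cap_blue_mid","tub_mid","pot_mid","plug_tray"):print(t,[(np.round(d["position"],3),d["confidence"]) for d in tip_of(t,n)][:2])
    if n=="top": print(bar(im,210))
im=cv2.imread("pics/side9.png");cv2.imwrite("pics/side9c.png",cv2.resize(im[90:370,200:480],None,fx=2.1,fy=2.1))
E
```

```text
13.95 [0.57422634 0.20729432 0.19545362] [-0.18217972 -0.22550855  0.23682494] [-0.00707213  0.16293825 -0.01374592] 0.4733040257942879 [-0.13  0.09  0.01 -0.02 -0.05 -0.03]
side [(array([0.727, 0.293, 0.021]), 0.93), (array([0.311, 0.253, 0.015]), 0.75), (array([0.59 , 0.392, 0.019]), 0.61), (array([0.487, 0.368, 0.015]), 0.58), (array([0.569, 0.207, 0.181]), 0.56), (array([0.579, 0.207, 0.083]), 0.48)]
cap_blue_mid [(array([0.524, 0.088, 0.097]), 0.7)]
tub_mid [(array([ 0.569, -0.104,  0.027]), 0.62)]
pot_mid [(array([0.447, 0.192, 0.03 ]), 0.74)]
plug_tray []
wrist [(array([0.586, 0.399, 0.02 ]), 0.75)]
top [(array([0.585, 0.394, 0.02 ]), 0.69), (array([0.309, 0.246, 0.014]), 0.55)]
cap_blue_mid [(array([0.526, 0.088, 0.102]), 0.59)]
tub_mid [(array([ 0.571, -0.1  ,  0.027]), 0.75)]
pot_mid [(array([0.446, 0.192, 0.032]), 0.89)]
plug_tray [(array([ 0.478, -0.038,  0.106]), 0.73), (array([0.71, 0.07, 0.  ]), 0.61)]
(209, np.float64(66.72073952692541), array([ 0.47937566, -0.03874646]), ((478.47003173828125, -41.08283996582031), (65.58992767333984, 13.44693374633789), 24.860963821411133))
```

View pics/side9c.png

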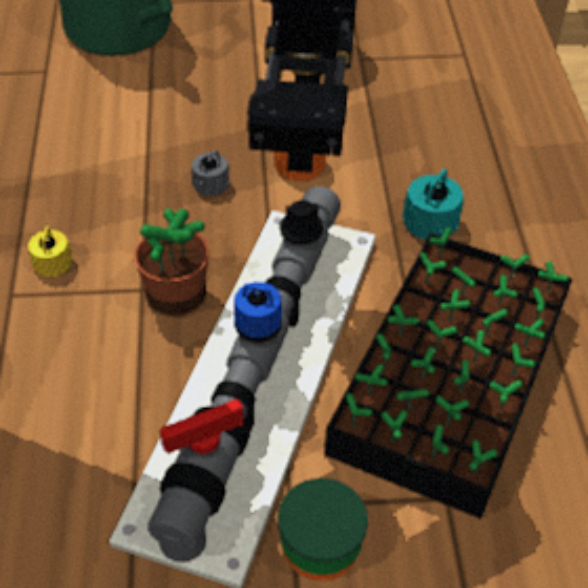

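View pics/wrist9.png

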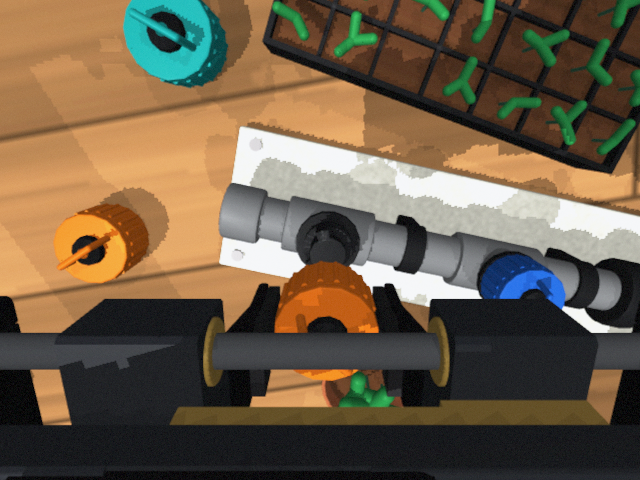

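View pics/top9.png

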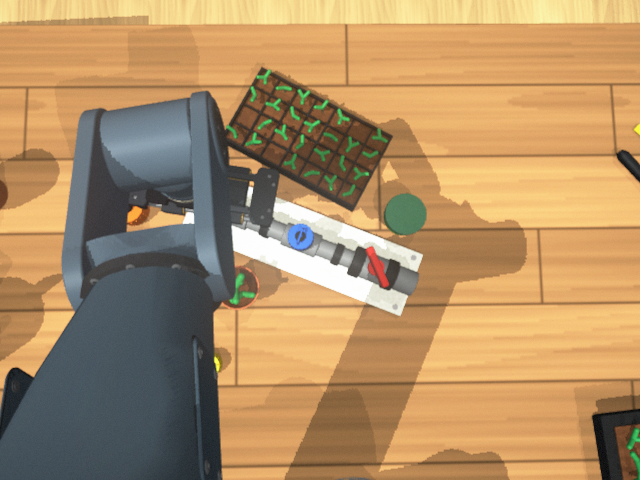

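The wrist view shows the cap upright between the pads at (327,320) and the bare black spigot at (328,238). The side view shows the blue cap, tub, pot and tray in place.

```bash
python3 -c "
from rig import *
print(hand_in())"
```

```text
the job is handed in; nothing more can be done
None
```

I set the valve to half open, then unscrewed the orange cap and lifted it off its spigot. It is still held upright in the gripper, and the job is handed in at about 15 s of the allowed 61 s.

- **Valve:** I turned the red handle 30° clockwise, and it now measures about 44.7° in the top view. My first grip closed on the hub below the bar, so I opened, rose 9 mm and gripped the bar itself. The last picture shows the angle unchanged.
- **Orange cap:** It would not turn counter-clockwise (0.83 N·m of resistance). It turned freely clockwise, so that head's thread is left-handed. I turned about 120° clockwise in total, less some slip of the fingers, and the cap then lifted off with almost no force. Its skirt centre is now at about 0.18–0.19 m, roughly 8–9 cm above where it sat, and the bare spigot shows in the pictures.
- **Everything else:** The blue cap, tub, pot and tray read within the detectors' few-millimetre scatter of where they started. Two readings disagreed. The side camera missed the tray, though its picture shows it in place. The top camera ranked the valve handle first as the tray, and its second reading matches the tray's starting place.

The top and wrist detectors did not report the held cap, because the gripper hides most of it. That check rests on the side camera, the pictures and the 41 mm finger opening.

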